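Turn a fish plaque over in the flipper jig

ROBOT

A 6-joint arm with a two-finger parallel gripper is mounted at the origin on the work surface. World frame = base frame: x ahead of the robot, y to its left, z up, the work surface at z = 0. Lengths are in mm, angles in rad, forces in N, time in s.
With the tool pointing down it reaches from about 425 to 950 mm from the base axis. Payload 3.5 kg.
Tool frame: the origin (TCP) lies at the very end of the fingers, on their centre line; the grasp point (between the pads) lies 19 mm behind it (tcp_to_grasp is the z of the grasp point in the tool frame, in mm); z points along the fingers, y is the line along which they close (so a half turn about z gives the same grasp; the last joint's range is limited). The gripper opens to 85 mm and grips with 20 to 120 N. Pads are 22 mm wide; open, the fingers measure 114 mm over their backs; the gripper's body (76 mm by 85 mm) begins 54 mm behind the grasp point. The pads swing forward as they close: fully open they stand 13 mm farther back than shut.
Start: joints at [0.951, 0.286, 1.577, -0, 1.279, -0.15], TCP at [305.541, 601.873, 231.325] pointing down, gripper open.
Joint ranges: [-2.77, 2.77], [-0.9, 2.22], [0.21, 2.48], [-1.53, 4.67], [0.24, 2.81], [-2.84, 2.84]. Speed limits (rad/s): [2.79, 2.79, 3.14, 3.14, 3.14, 3.14].

INTERFACE

Orientations are given as a 3x3 rotation matrix whose columns are the frame's x, y, z axes.
In Python, from plant import * gives the robot as it stands. Calls block until the motion is done:
- move_pose(position, orientation): joint-space move of the TCP to a pose.
- move_linear(position, velocity=150, ori=None, threshold=None): straight line of the TCP; ori=None keeps the orientation; velocity is the mean speed in mm/s. With threshold (N) it stops when the force on the tool has changed by that much, and returns True; else False.
- move_joints(angles): joint-space move.
- gripper_to(opening): opening from 0.0 (shut) to 1.0 (fully open); the grip force is fixed at half the most; returns when the fingers have stopped.
- dwell(seconds).
- solve_ik(position, orientation): joint angles nearest the present ones, or None.
- get_image(name): name is "side" or "top" or "wrist"; returns the picture (400x640x3 uint8, blue, green, red); there is no depth.
- camera_model(name): a dict with "K" (3x3 intrinsics, pixels), "k1" (the pictures are not rectified: a ray, as slopes to the right and down, at radius r is drawn at 1 + k1 r^2 times it, then the intrinsics apply), "position" and "rotation" of the camera in the world. Camera axes: x right, y down, z forward; pixel columns grow to the right and rows downward; lengths in mm; the calibration is good to about 2 mm. A picture is of the moment at which its call begins: read the wrist's pose just before it. camera_model takes no time and is no camera call; for the wrist camera it gives the pose at the moment of the call.
A pose or a line that the arm cannot do raises IKError and nothing moves.
- hand_in(): hands the job in; it is judged then, once.
Readings, each from a call of its own:
- get_t(): time.
- get_joint_pos(): joint angles.
- get_joint_vel(): joint speeds.
- get_joint_efforts(): joint torques, N m.
- get_tcp_pos(): TCP position.
- get_orientation(): TCP orientation.
- get_wrist_force(): force on the tool from outside, world axes, zero at the start.
- get_wrist_torque(): the same for the moment, N m.
- get_gripper_width(): opening from 0.0 (shut) to 1.0 (fully open).
- get_grip_force(): force on a finger pad.
Only numpy, scipy, OpenCV 4.12 (cv2) and the standard library are available. Lean on these libraries where they do the work, as an engineer would, in place of code of your own. Each camera call takes 0.05 s, during which the arm holds its last target. There are 200 camera calls.

TASK

Lay the oblong plaster fish plaque, fish side up, in the empty pocket of the turn-over jig's hinged frame and let go of it. Then take the frame by its bar and swing it all the way over, so that the plaque drops fish side down into the bed on the other side, and leave the frame lying closed over it.

Things in the scene. Friction and masses are not known exactly. Their poses are not given: they have to be found in the camera images.
- plaque: Loose oblong plaster plaque, 84 x 62 x 18 mm, 0.13 kg, with a fish in relief inside a raised border on its face; starts flat on the table, fish up, near an unwanted round medallion and smaller square tile. Origin: centre of its flat back (underside at start). x along the 84 mm length, z out of the fish face. Either way round lengthwise is right. Grip across the 62 mm width (y).
- jig: Fixed plywood base 170 (x) x 245 (y) x 12 mm. Origin: on the table under the hinge; hinge axis along x at z = 36; posts at x = +-72, top z = 44. Pocket starts on the +y side: centre y = +57, floor z = 26, room 86 (x) x 105 (y), hinge-side wall to z = 38, other walls to z = 31, cut away for fingers at y = 31 to 84. Bed on the -y side: centre y = -57, room 92 x 110, floor z = 24, walls to z = 38.
- flipper (a joint): Aluminium frame with the pocket, a window in its floor, hinged on the jig. 0 = flat, pocket up (start); 1.57 upright; 3.14 turned over flat above the bed (stop). 0.3 kg, little friction, lightly damped, falls if let go; about 2 N lifts it at the bar. The pocket is open: past upright the plaque tips out about its hinge-side edge and lands in the bed, its back at z = 42 mm.
- grip_bar (a point): Middle of the round steel bar on the frame's free edge: 12 mm thick, along jig x, 76 mm free between its arms, 39 mm free to the frame. It swings on a 162 mm circle about the hinge (start: jig y = +162, z = 36 mm; over: y = -162, z = 36). Smooth: it turns between the fingers when pinched from above, so the tool can point down for the whole swing.
Things that resemble listed ones, but are neither listed nor needed, are in the scene too. Leave any black or purple look-alike of the plaque alone.

How it is judged (in metres and radians):
On the way, in this order (a step that is already met when the one before it is completed fails the run):
1. the plaque lies fish side up in the pocket of the flat frame, let go (x of plaque in the frame of jig between -0.018 and 0.018 m and y of plaque in the frame of jig between 0.037 and 0.077 m and z of plaque in the frame of jig between 0.02 and 0.034 m and angle between plaque's own z axis and vertical below 0.17 rad and angle between the x axis of plaque and the y axis of jig, either way round below 0.35 rad and value of joint flipper below 0.1 rad and contact force between plaque and the fingers below 0.3 N), for 0.2 s.
2. the frame carries the plaque up towards upright (value of joint flipper between 0.7 and 2 rad and angle between plaque's own z axis and vertical above 0.6 rad and horizontal distance between plaque and jig below 0.1 m), for 0.1 s.
At the end, for the whole second after the job is handed in: The plaque rests fish side down (within 10 degrees) in the bed: within 18 mm of the bed centre across, 20 mm lengthwise, its back 35 to 49 mm above the table, its length along jig y within 20 degrees; the frame lies turned over on it (hinge above 2.97 rad) (x of plaque in the frame of jig between -0.018 and 0.018 m and y of plaque in the frame of jig between -0.077 and -0.037 m and z of plaque in the frame of jig between 0.035 and 0.049 m and angle between plaque's own z axis and vertical above 2.97 rad and angle between the x axis of plaque and the y axis of jig, either way round below 0.35 rad and value of joint flipper above 2.97 rad and linear speed of plaque below 0.02 m/s); the robot touches nothing.
It also fails if it takes over 58 s, if anything falls off the work surface, if the arm or the gripper's body presses on something with over 40 N, if the wrist force passes 120 N, or if a joint passes its speed limit or range.

## Working session

There is one attempt and no reset: what is moved stays moved. The work goes in short steps, each a Python script; the robot and the scene stay as the last script left them, time stands still between calls to the robot, and variables do not carry over. Pictures are saved under pics/ and viewed, at most 10 in all, crops included, and the job is handed in when it is done.

```bash
mkdir -p pics; ls; python3 - <<'E'
from plant import *
import cv2,numpy as np
for n in("top","side"):
    cv2.imwrite(f"pics/{n}0.png",get_image(n)); c=camera_model(n); print(n,c)
print(get_t())
E
```

```text
pics
top {'K': array([[394.60152148,   0.        , 317.27546544],
       [  0.        , 394.60152148, 200.15202514],
       [  0.        ,   0.        ,   1.        ]]), 'k1': 0.01324477893545389, 'position': array([247.92528452,  95.53780952, 893.62902188]), 'rotation': array([[-0.00525123, -0.98286168,  0.18426975],
       [-0.99998328,  0.0047151 , -0.00334753],
       [ 0.00242131, -0.18428425, -0.98287001]])}
side {'K': array([[435.39760917,   0.        , 314.19220122],
       [  0.        , 435.39760917, 197.14659449],
       [  0.        ,   0.        ,   1.        ]]), 'k1': -0.010519254544319831, 'position': array([ -48.23769112, -372.89266394,  882.36198413]), 'rotation': array([[ 0.69508289, -0.55739439,  0.45406086],
       [-0.71882728, -0.52817354,  0.45201776],
       [-0.01212923, -0.64058114, -0.76779469]])}
0.1
```

View pics/top0.png

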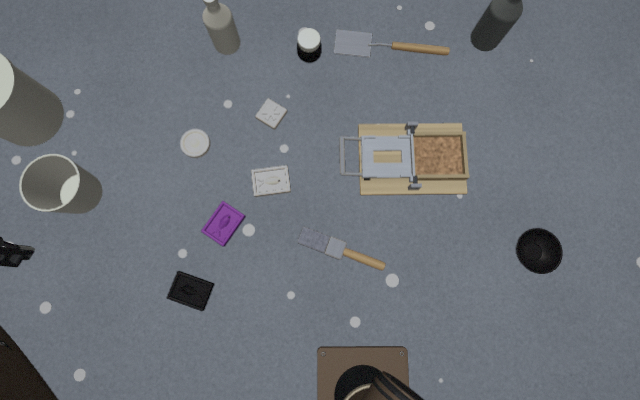

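View pics/side0.png

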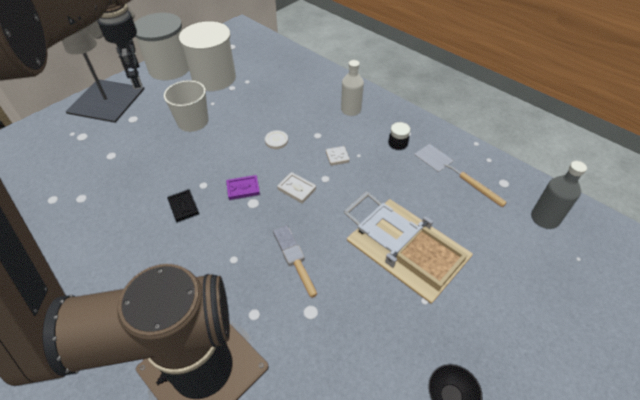

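Top view: the candidates are the white oblong (271,181), white round medallion (195,143), white small square tile (271,113), purple oblong (224,223) and black oblong (190,291). The white oblong fits the plaque. The jig is at (413,159) with its bar to the left at about (343,156). Next I measure and confirm with a crop.

```bash
cat > h.py <<'E'
import cv2,numpy as np
from plant import *
def ray(c,uv):
    d=(np.array(uv,float)-c["K"][:2,2])/c["K"][0,0]; s=d.copy()
    for _ in range(10): s=d/(1+c["k1"]*(s@s))
    return c["rotation"]@np.array([s[0],s[1],1])
def onz(c,uv,z):
    r=ray(c,uv); return c["position"]+r*(z-c["position"][2])/r[2]
def proj(c,p):
    q=c["rotation"].T@(np.array(p,float)-c["position"]); s=q[:2]/q[2]
    return c["K"][0,0]*s*(1+c["k1"]*(s@s))+c["K"][:2,2]
def rotz(a):  # tool down, y-axis (closing) at world angle a
    y=np.array([np.cos(a),np.sin(a),0]); z=np.array([0,0,-1.]); return np.c_[np.cross(y,z),y,z]
def rect(c,mask,z,near):
    cs,_=cv2.findContours(mask.astype(np.uint8),cv2.RETR_EXTERNAL,cv2.CHAIN_APPROX_NONE)
    k=min((k for k in cs if cv2.contourArea(k)>60),key=lambda k:np.linalg.norm(np.mean(k[:,0],0)-near))
    w=np.array([onz(c,p,z)[:2] for p in k[:,0]],np.float32)
    (m,s,a)=cv2.minAreaRect(w)
    if s[0]<s[1]: s=s[::-1];a+=90
    return np.array(m),s,(a+90)%180-90   # centre, (long,short), angle of long side in deg
E
python3 - <<'E'
from h import *
im=cv2.imread("pics/top0.png"); c=camera_model("top")
hsv=cv2.cvtColor(im,cv2.COLOR_BGR2HSV); 
white=(hsv[...,1]<40)&(hsv[...,2]>140)
white=cv2.morphologyEx(white.astype(np.uint8),cv2.MORPH_CLOSE,np.ones((3,3)))
print("plaque",rect(c,white,15,(271,181)))
wood=cv2.inRange(hsv,(10,60,60),(25,255,255)); wood=cv2.morphologyEx(wood,cv2.MORPH_CLOSE,np.ones((25,25)))
print("base",rect(c,wood,12,(413,159)))
ims=cv2.imread("pics/side0.png"); cs=camera_model("side"); h2=cv2.cvtColor(ims,cv2.COLOR_BGR2HSV)
ws=((h2[...,1]<50)&(h2[...,2]>150)).astype(np.uint8)
print("plaque side",rect(cs,cv2.morphologyEx(ws,cv2.MORPH_CLOSE,np.ones((3,3))),15,(297,187)))
a=cv2.resize(im[100:215,240:480],None,fx=3.3,fy=3.3,interpolation=cv2.INTER_CUBIC)
cv2.imwrite("pics/c1.png",a)
E
```

```text
plaque (array([460.75393677, 200.4462738 ]), (84.90965270996094, 63.15065002441406), -82.65865182876587)
base (array([ 510.668396  , -129.10848999]), (250.7544403076172, 168.42694091796875), 89.7946548461914)
plaque side (array([545.48388672, 230.33709717]), (1747.2718505859375, 1315.80810546875), -89.92468505352736)
```

View pics/c1.png

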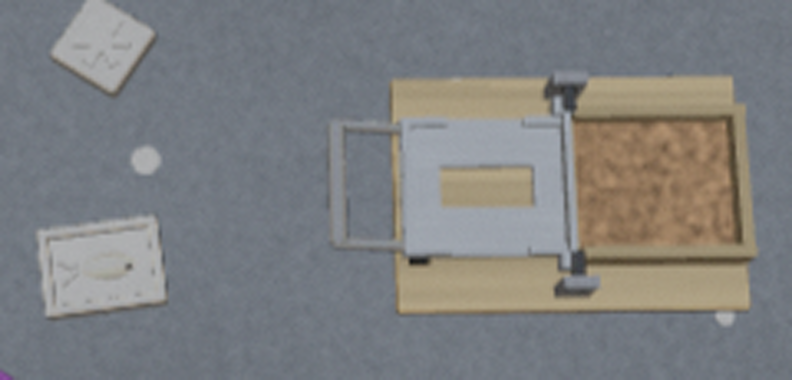

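The crop confirms it: the white oblong has a fish in a raised border, centred at crop (103,268). Jig base corners in the crop are (391,79), (733,75), (750,312) and (399,313). The bar runs from (337,122) to (340,247), and the posts are near (569,85) and (577,284).

```bash
python3 - <<'E'
from h import *
c=camera_model("top")
f=lambda x,y,z: onz(c,(240+(x+.5)/3.3-.5,100+(y+.5)/3.3-.5),z)[:2].round(1)
print("base",[f(x,y,12) for x,y in((391,79),(733,75),(750,312),(399,313))])
print("bar",[f(x,y,40) for x,y in((337,122),(340,247))])
print("posts",[f(x,y,44) for x,y in((569,76),(577,289))])
print("frame front corners",[f(x,y,31) for x,y in((405,119),(407,253))])
print("window z26",[f(x,y,26) for x,y in((440,167),(531,167),(533,207),(440,207))])
print("bed walls z38",[f(x,y,38) for x,y in((744,104),(756,257))])
E
```

```text
base [array([596.4,  -4.8]), array([ 598.1, -249. ]), array([ 425.4, -248.3]), array([425.8,  -6.2])]
bar [array([554.4,  36.3]), array([465.8,  35.7])]
posts [array([ 585.3, -123.8]), array([ 435.2, -121.8])]
frame front corners [array([559.5, -11.6]), array([463.7, -10.5])]
window z26 [array([526.3, -35.7]), array([526. , -98.8]), array([497.2, -98.9]), array([497.5, -34.8])]
bed walls z38 [array([ 566.6, -244.9]), array([ 458. , -245.1])]
```

```bash
python3 - <<'E'
from h import *
R=rotz(np.radians(7.3)); x,y=460.7,200.4
a=solve_ik([x,y,120],R); b=solve_ik([x,y,120],rotz(np.radians(187.3))); print(a,b)
move_pose([x,y,120],R); print(get_t())
cv2.imwrite("pics/w1.png",get_image("wrist")); cm=camera_model("wrist")
print("plaque proj",proj(cm,[x,y,18]),"bar",proj(cm,[511,36,40]))
print(move_linear([x,y,3],120,threshold=12),get_tcp_pos(),get_wrist_force(),get_t())
gripper_to(0.0); print(get_gripper_width(),get_grip_force(),get_wrist_force(),get_t())
move_linear([x,y,110],150); print(get_gripper_width(),get_grip_force(),get_wrist_force(),get_t())
cv2.imwrite("pics/w2.png",get_image("wrist"))
cv2.imwrite("pics/w12.png",np.hstack([cv2.resize(cv2.imread(f"pics/w{i}.png"),(400,250)) for i in(1,2)]))
E
```

```text
[ 2.08090270e-01  2.91004241e-02  2.08544863e+00 -4.44089210e-16
  1.02704360e+00  8.06812350e-02] None
1.7333
plaque proj [321.51119429 199.5945217 ] bar [354.61229387 391.36274709]
False [461.47372033 200.59615123   3.77996064] [ 0.59100586  0.03430506 -0.31263981] 2.9083
0.7023158424994034 65.53734183311462 [0.04832931 0.32103596 6.35147442] 3.2583
0.7024217955696129 64.86137509346008 [ 0.21605999  0.54857413 -0.63156065] 4.125
```

View pics/w12.png

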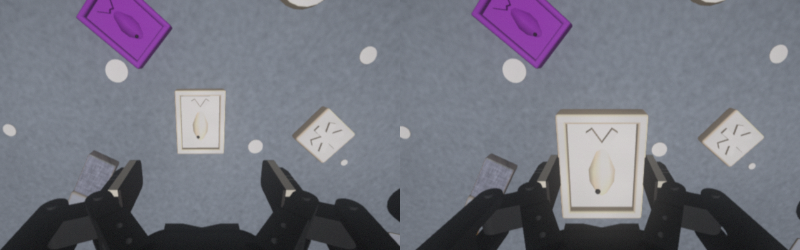

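Left: the plaque is centred at about (320,195) full scale, against a prediction of (321.5,199.6). Right: the plaque is held between the pads, fish up. I'll check its offset in the hand and lay it in the pocket.

```bash
python3 - <<'E'
from h import *
c=camera_model("wrist"); im=cv2.imread("pics/w2.png"); h=cv2.cvtColor(im,cv2.COLOR_BGR2HSV)
m=((h[...,1]<70)&(h[...,2]>140)).astype(np.uint8); m=cv2.morphologyEx(m,cv2.MORPH_OPEN,np.ones((5,5)))
p=get_tcp_pos(); M,s,a=rect(c,m,p[2]+14,(320,262)); print("held",M-p[:2],s,a)
off=M-p[:2] if abs(s[0]-84)<5 and np.linalg.norm(M-p[:2])<15 else np.zeros(2)
R=rotz(np.radians(.2)); t=np.radians(-7.1)
o=np.array([[np.cos(t),-np.sin(t)],[np.sin(t),np.cos(t)]])@off
x,y=np.array([511,-126.5+57])-[0,o[1]]; print(x,y)
move_pose([x,y,110],R); print(get_t())
move_linear([x,y,50],120)
print(move_linear([x,y,31],50,threshold=8),get_tcp_pos(),get_wrist_force(),get_t())
cv2.imwrite("pics/t2.png",cv2.resize(get_image("top")[90:230,300:500],None,fx=2.5,fy=2.5,interpolation=cv2.INTER_CUBIC))
cv2.imwrite("pics/s2.png",cv2.resize(get_image("side")[160:320,320:500],None,fx=2.1875,fy=2.1875,interpolation=cv2.INTER_CUBIC))
cv2.imwrite("pics/p2.png",np.hstack([cv2.imread("pics/t2.png")[:350],cv2.resize(cv2.imread("pics/s2.png"),(290,350))]))
E
```

```text
held [ 9.27985586 14.47341251] (111.26563262939453, 82.40151977539062) -82.7796893119812
511.0 -69.5
5.2417
True [510.71408968 -69.46269955  30.3314112 ] [-0.71532301  0.43044641  3.76288302] 6.3417
```

View pics/p2.png

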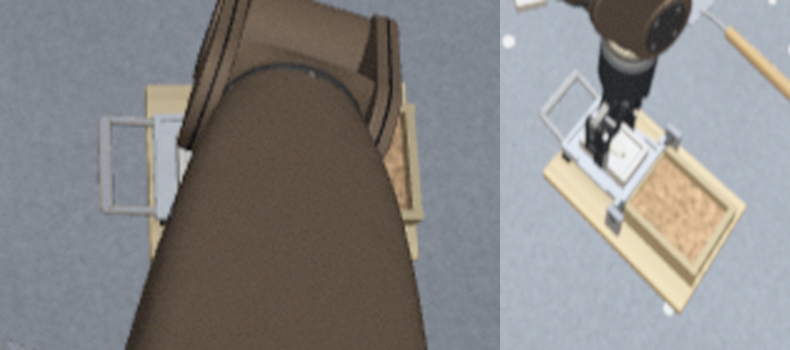

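The side crop shows the plaque down in the pocket between the pads, near (625,155) in the composite. Contact height fits floor z = 26. I'll release it and measure.

```bash
python3 - <<'E'
from h import *
p=get_tcp_pos(); gripper_to(0.86); move_linear([p[0],p[1],75],120); 
move_pose([511,-20,230],rotz(np.radians(90.2))); print(get_t(),get_tcp_pos())
c=camera_model("wrist"); im=get_image("wrist"); np.save("c3.npy",c,allow_pickle=True)
cv2.imwrite("pics/w3.png",im); print(c["position"],c["K"][0,0])
for q in([511,35.5,42],[511,-69.5,44],[583,-126.5,44],[439,-126.5,44]): print(q,proj(c,q))
E
```

```text
8.5833 [510.51114597 -19.97553262 228.82526621]
[435.03584691 -19.46904373 371.61034637] 326.62998223104574
[511, 35.5, 42] [375.13221827 174.04559369]
[511, -69.5, 44] [273.19882489 174.34371356]
[583, -126.5, 44] [223.80130846 238.69503734]
[439, -126.5, 44] [210.72129161 101.14187122]
```

View pics/w3.png

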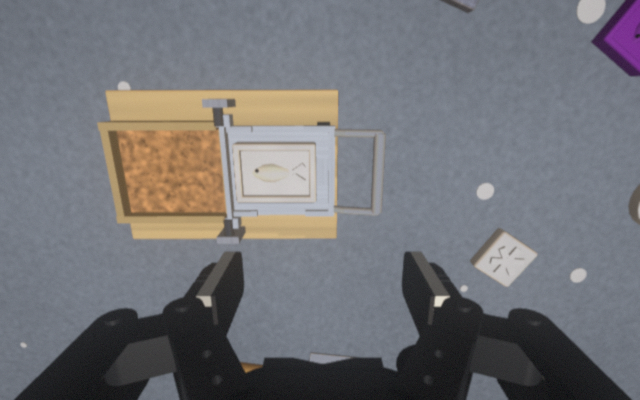

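The plaque lies released in the pocket, fish up, with its centre at about (275,172). The bar centre is at about (379,172), a few mm past my estimate, so I'll refine it in both views.

```bash
python3 - <<'E'
from h import *
c=np.load("c3.npy",allow_pickle=True).item(); im=cv2.imread("pics/w3.png").astype(int)
print("wrist",im[160:185,366:392].mean((0)).round().astype(int).mean(1).round().tolist())
t=cv2.imread("pics/top0.png").astype(int); ct=camera_model("top")
print("top",t[145:168,334:352].mean(0).mean(1).round().tolist())
for u in(373,378,379,384): print(u,onz(c,(u,172),36).round(1))
for u in(340,342,343,345): print(u,onz(ct,(u,156),36).round(1))
for uv in((218,102),(230,241),(231,125),(229,215)): print("post",uv,onz(c,uv,44 if uv[1] in(102,241) else 38).round(1))
for uv in((338,91),(337,239),(108,92),(132,238)): print("base",uv,onz(c,uv,12).round(1))
for uv in((383,131),(381,213)): print("barend",onz(c,uv,36).round(1))
for uv in((239,143),(315,143),(315,203),(237,203)): print("plq",onz(c,uv,44).round(1))
E
```

```text
wrist [133.0, 133.0, 132.0, 132.0, 130.0, 123.0, 109.0, 114.0, 131.0, 145.0, 151.0, 155.0, 156.0, 156.0, 155.0, 151.0, 143.0, 134.0, 129.0, 131.0, 131.0, 131.0, 130.0, 130.0, 131.0, 130.0]
top [121.0, 121.0, 121.0, 120.0, 117.0, 111.0, 132.0, 141.0, 142.0, 137.0, 122.0, 115.0, 120.0, 120.0, 120.0, 120.0, 122.0, 122.0]
373 [510.2  34.2  36. ]
378 [510.2  39.4  36. ]
379 [510.2  40.5  36. ]
384 [510.2  45.7  36. ]
340 [509.9  40.8  36. ]
342 [509.9  36.2  36. ]
343 [509.9  34.   36. ]
345 [509.9  29.5  36. ]
post (218, 102) [ 439.8 -119.6   44. ]
post (230, 241) [ 585.7 -120.    44. ]
post (231, 125) [ 461.9 -110.4   38. ]
post (229, 215) [ 557.7 -120.4   38. ]
base (338, 91) [429.   -2.8  12. ]
base (337, 239) [597.7  -1.3  12. ]
base (108, 92) [ 430.3 -243.7   12. ]
base (132, 238) [ 596.7 -246.8   12. ]
barend [467.8  42.3  36. ]
barend [555.9  45.1  36. ]
plq [ 479.  -102.3   44. ]
plq [478.9 -26.4  44. ]
plq [541.9 -26.7  44. ]
plq [ 542. -109.   44.]
```

Averaging the two views gives bar y ≈ 37 and hinge y ≈ -125. I'll grip the bar and check the forces before swinging.

```bash
python3 - <<'E'
from h import *
R=rotz(np.radians(90.2)); gripper_to(.55)
move_linear([511,37,70],150)
print(move_linear([511,37,17],80,threshold=10),get_tcp_pos(),get_wrist_force(),get_t())
gripper_to(0); print(get_gripper_width(),get_grip_force(),get_wrist_force(),get_tcp_pos(),get_t())
E
```

```text
False [511.34243924  36.96774775  17.17775151] [-0.09749822 -0.17844752 -0.6754867 ] 11.1
0.11438940722639146 58.5140597820282 [-1.03276509  4.91593627  2.90093044] [511.48273219  37.86769416  17.73928603] 11.525
```

```bash
python3 - <<'E'
from h import *
yh=38-162
P=lambda d:[511.2,yh+162*np.cos(np.radians(d)),17.5+162*np.sin(np.radians(d))]
R=get_orientation(); print([solve_ik(P(d),R) is not None for d in(0,45,90,135,180)])
for d in range(10,101,10):
    move_linear(P(d),90); f=get_wrist_force(); print(d,f.round(1),round(get_gripper_width(),3),(np.array(get_tcp_pos())-P(d)).round(1))
    if np.linalg.norm(f)>50: print("stop");break
print(get_t())
cv2.imwrite("pics/s4.png",get_image("side")[130:330,300:560])
E
```

```text
[True, True, True, True, True]
10 [ 1.5  2.6 -1.9] 0.116 [ 0.3  0.1 -0. ]
20 [2.1 5.9 0.2] 0.118 [ 0.3  0.7 -0.2]
30 [2.2 9.1 0.7] 0.115 [ 0.4  1.6 -0. ]
40 [-0.4 10.7  6.8] 0.114 [0.5 2.3 1. ]
50 [-0.8 13.7 10.2] 0.115 [0.6 3.2 1.8]
60 [-5.6 14.3 17.4] 0.117 [0.8 3.2 3.6]
70 [-5.2  9.6 17.7] 0.115 [1.  1.2 3.9]
80 [-2.5  3.9 13.2] 0.114 [ 1.1 -0.5  3.3]
90 [-0.5  0.2  8.2] 0.113 [ 1.2 -1.5  2.3]
100 [ 5.6 -0.6  4.9] 0.113 [ 1.3 -1.1  1.1]
16.1917
```

View pics/s4.png

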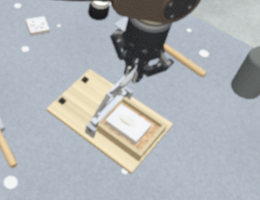

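The frame is near upright, and something white shows at about (127,122) by the bed. I need a closer look.

```bash
python3 - <<'E'
import cv2
im=cv2.imread("pics/s4.png"); cv2.imwrite("pics/s4b.png",cv2.resize(im[50:175,40:185],None,fx=4.5,fy=4.5,interpolation=cv2.INTER_CUBIC))
from h import *
c=camera_model("side")
for p in([511,-124,36],[511,38-162,198],[511,-181,42],[511,-135,95]): print(p,proj(c,p)-[300,130])
E
```

```text
[511, -124, 36] [108.42139782 109.53128248]
[511, -124, 198] [120.60016789  64.81208506]
[511, -181, 42] [129.34013466 122.41097913]
[511, -135, 95] [116.56065622  97.3282251 ]
```

View pics/s4b.png

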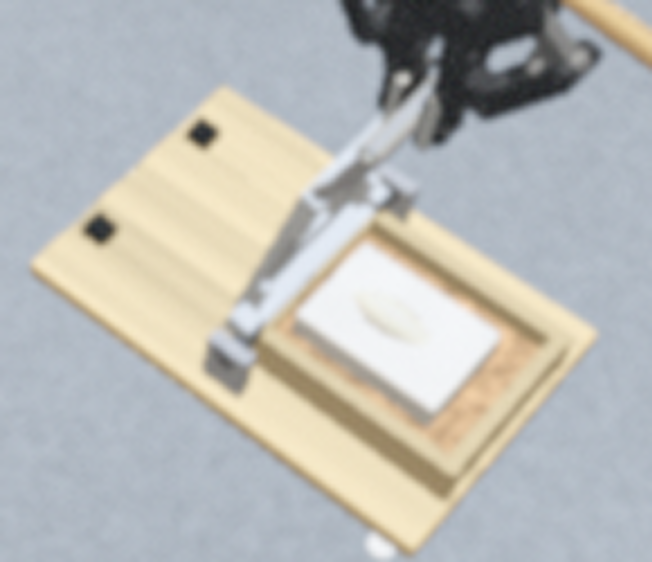

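The plaque has tipped into the bed at crop (397,328), showing its smooth, border-less back, so it's fish side down. I'll check its position and then finish the swing.

```bash
python3 - <<'E'
from h import *
c=camera_model("side"); q=[onz(c,(340+u/4.5,180+v/4.5),42)[:2] for u,v in((366,244),(498,336),(428,412),(297,316))]
m=np.mean(q,0)-[511,-124]; print("plaque in jig",m,"sides",[np.linalg.norm(q[i]-q[i-1]).round(1) for i in range(4)])
yh=-124
P=lambda d,dz=0:[511.2,yh+162*np.cos(np.radians(d)),17.5+dz+162*np.sin(np.radians(d))]
for d in range(110,181,10):
    s=move_linear(P(d),80); f=get_wrist_force(); print(d,f.round(1),round(get_gripper_width(),3),(np.array(get_tcp_pos())-P(d)).round(1))
    if np.linalg.norm(f)>45: print("stop");break
print(get_t())
cv2.imwrite("pics/s5.png",cv2.resize(get_image("side")[180:340,330:530],None,fx=3,fy=3,interpolation=cv2.INTER_CUBIC))
E
```

```text
plaque in jig [ -1.78969497 -54.92770477] sides [np.float64(60.6), np.float64(80.5), np.float64(60.7), np.float64(79.3)]
110 [6.1 1.2 5.2] 0.111 [1.4 0.2 0.7]
120 [ 8.2 -0.1  0.8] 0.115 [ 1.5  0.4 -0.2]
130 [ 8.9 -0.6  0.9] 0.115 [ 1.5  0.1 -0.4]
140 [ 6.7 -1.4 -0.8] 0.113 [ 1.1 -0.2 -0.6]
150 [ 7.5 -0.3  1.4] 0.114 [ 0.7 -0.  -1.2]
160 [5.5 0.  0.7] 0.112 [ 0.1 -0.4 -2. ]
170 [ 8.7 -0.  -0.4] 0.117 [ 0.2 -0.2 -2.6]
180 [6.7 0.3 0.2] 0.111 [-0.5 -0.2 -2.3]
20.2417
```

View pics/s5.png

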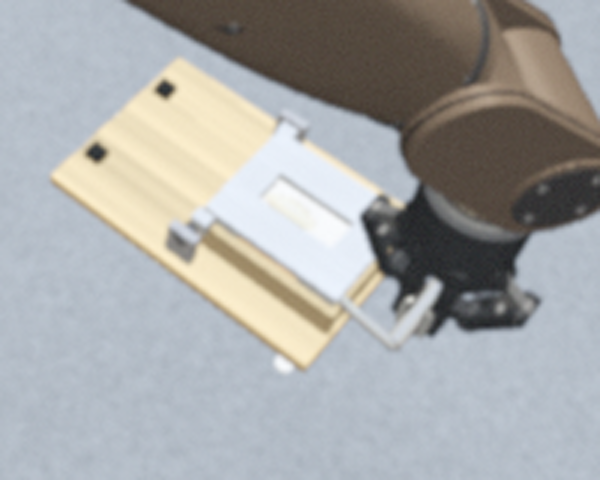

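The frame lies over the bed with the plaque's back visible in the window at (305,212). The plaque sits at jig (-2,-55). I'll release gently, retreat upward, check the frame and hand in.

```bash
python3 - <<'E'
from h import *
gripper_to(.5); print(get_gripper_width(),get_wrist_force())
p=get_tcp_pos(); move_linear([p[0],p[1],120],80); move_linear([p[0],p[1]-30,220],150); dwell(.5); print(get_t(),get_wrist_force())
cv2.imwrite("pics/s6.png",cv2.resize(get_image("side")[180:340,330:530],None,fx=3,fy=3,interpolation=cv2.INTER_CUBIC))
c=camera_model("side"); print([(proj(c,[x,-286,36])-[330,180])*3 for x in(473,549)])
E
```

```text
0.4971558580579157 [-0.34655225  0.47872989 -0.13624993]
23.4917 [ 0.37011089 -0.33983391 -0.12758586]
[array([389.36661745, 341.21797721]), array([445.34980867, 273.25779819])]
```

View pics/s6.png

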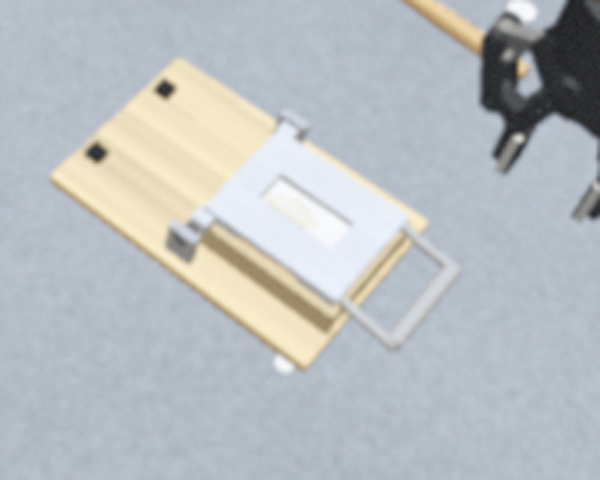

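The frame is closed, with its bar ends at (395,345) and (455,268). That is close to the predicted flat position, and the robot is clear.

```bash
python3 -c "
from plant import *
print(hand_in())"
```

```text
the job is handed in; nothing more can be done
None
```

The job is handed in at about 23.5 s of robot time: the plaque lies fish side down in the bed with the frame closed over it and the robot clear, as far as the camera views show; hand-in returned no verdict.

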